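Load the stopper drier and start it

ROBOT

A 7-joint arm with a two-finger parallel gripper is mounted at the origin on a cart in front of the work surface, level with it; the furniture and walls round the work are solid. World frame = base frame: x ahead of the robot, y to its left, z up, the work surface at z = 0. Lengths are in m, angles in rad, forces in N, time in s.
With the tool pointing down it reaches from about 0.35 to 0.9 m from the base axis. Payload 8.1 kg.
Tool frame: the origin (TCP) lies on the centre line of the jaws, within the pads' length; the fingertips stand 11 mm ahead of it and the grasp point (between the pads) lies 8 mm behind it (arm.nose_length is the distance from the TCP to the fingertips, in m); z points along the fingers, y is the line along which they close (so a half turn about z gives the same grasp; the last joint's range is limited). The gripper opens to 92 mm and grips with 3 to 60 N. Pads are 19 mm wide; open, the fingers measure 130 mm over their backs; the gripper's body (75 mm by 190 mm) begins 47 mm behind the grasp point.
Start: joints at [-1.241, 0.434, 0.025, 1.573, -0.012, 1.134, -0.075], TCP at [0.262, 0.567, 0.238] pointing down, gripper open.
Joint ranges: [-2.62, 2.62], [-0.44, 2.09], [-1.27, 1.32], [0.08, 2.57], [-1.32, 4.46], [0.12, 2], [-2.74, 2.74]. Speed limits (rad/s): [2.22, 2.22, 3.01, 3.01, 3.14, 3.14, 3.14].

INTERFACE

Orientations are given as a rotation vector (axis times angle).
In Python, from cell import arm gives the robot as it stands.
- The arm moves only by the tool jog_arm, never from a script. Its argument "moves" is a list of rows, each a list of 4 numbers: the shift along the tool's x, y, z in m, then the turn about the tool's z in rad. In form: [[tx, ty, tz, spin], ...]. A call has 1 to 20 rows; each row is the pose to reach, as a shift and turn from the pose commanded when the call began, along the tool's axes at that moment; what a row does not reach only later rows make up. A row lasts 1/8 s, in which the tool goes at most 62.5 mm and 10.7 degrees, less where a joint would pass 70% of its speed; a pose out of reach is approached as far as the arm can. A call with a gripper value outside its range is refused whole. "hand" is the finger opening in m, from 0 to 0.0918, set as the call begins (left out, the last holds). The fingers move at their own pace and stop on an object; "newtons" is the grip in N (left out, the last holds). Time passes only in rows, so rows that repeat a pose let the fingers close. It gives the time, the measured TCP pose, the force, the opening and the grip force at its end, in the units of the state.
- arm.observe(): the state, without advancing time (a new reading comes with each control period).
- arm.get_image(name): name is "scene" or "top"; returns a dict with "color" (420x560x3 uint8, red, green, blue), "z_map" (420x560 float32, m along the optical axis (not along the pixel's ray), 0 where there is no reading), "fx", "fy", "cx", "cy" (pixels), "rvec" (rotation vector, rad) and "tvec" (3), from world to camera coordinates, as OpenCV has them. Camera axes: x right, y down, z forward; pixel columns grow to the right and rows downward; lengths in m; the calibration is good to about 2 mm. A picture is of the moment at which its call begins.
- arm.sign_off(): hands the job in; it is judged then, once.
The state is a dict: "clock": time; "joints": joint angles; "dq": joint speeds; "joint_efforts": joint torques, N m; "position": TCP position; "ee_rot": TCP orientation; "force": force on the tool from outside, world axes, zero at the start; "ft_torque": the same for the moment, N m; "width": opening from 0.0 (shut) to 1.0 (fully open); "gripper_force": force on a finger pad.
Only numpy, scipy, OpenCV 4.12 (cv2) and the standard library are available. Lean on these libraries where they do the work, as an engineer would, in place of code of your own. Each camera call takes 0.05 s, during which the arm holds its last target. There are 200 camera calls.

TASK

Tip the four rubber stoppers out of the beaker into the wire basket of the drier, and stand the empty beaker upright on its bench mat again without dropping it. Once all four stoppers lie in the basket, start the drier: push its timer dial down, turn it clockwise as far as it goes and let it spring back up. Do not shift the other things on the worktop.

Things in the scene. Friction and masses are not known exactly. Their poses are not given: they have to be found in the camera images.
- beaker: open translucent plastic beaker, slightly tapered, 60 mm outside diameter at the foot, 67 mm just below the rim, 70 mm at the rim lip, 105 mm tall, wall 4 mm, floor 5 mm, about 0.11 kg; holds the four stoppers loose in its lower 65 mm. Origin: centre of its underside; z up its axis towards the mouth.
- beaker_rim (a point): centre of the beaker's mouth, 105 mm above its underside. The beaker is smooth inside and the stoppers slide out once the wall slopes down well past level
- bench_mat: flat ribbed blue-green bench mat, 150 x 150 mm, 3 mm thick, fixed; the beaker starts on it. Origin: centre of its underside
- stopper_drier: low white bench drier, 210 mm (its x, front to back) by 290 mm (its y), top at 85 mm; front with air slots faces -x. Wire basket sunk in its left (+y) part, control panel with the dial on its right (-y) part. Origin: centre of its underside; fixed
- basket (a point): centre of the basket's floor, 34 mm above the worktop; x, y along the basket's sides, inside 165 x 165 mm, rim 55 mm above this point (89 mm above the worktop)
- timer_press (a joint): push travel of the timer dial: 0 up, 0.008 m fully pushed down; spring, 2.5 N at the top to 9.5 N at the bottom. Pins inside keep the dial from turning until it is pushed at least 6 mm, and hold it down on the way between its two positions
- timer_turn (a joint): turn of the timer dial: 0 off (white mark points to the front, at the red tick), grows clockwise seen from above to the end stop at 1.2 rad, on (green tick), where the dial springs up again when released
- timer_grip (a point): centre of the top of the dial's grip bar, on the turning axis, about 130 mm above the worktop when up. Black dial, skirt 54 mm diameter; bar 48 mm long, 13 mm wide, 23 mm tall above the skirt; x along the bar, turns with the dial
- stopper_1: rubber infusion-bottle stopper no. 1 of 4, brick red, all alike: flange 30 mm diameter x 6 mm, plug 22 mm diameter x 12 mm, 18 mm tall, 15 g. Origin at half height; z from plug to flange
- stopper_2: rubber infusion-bottle stopper no. 2 of 4, brick red, all alike: flange 30 mm diameter x 6 mm, plug 22 mm diameter x 12 mm, 18 mm tall, 15 g. Origin at half height; z from plug to flange
- stopper_3: rubber infusion-bottle stopper no. 3 of 4, brick red, all alike: flange 30 mm diameter x 6 mm, plug 22 mm diameter x 12 mm, 18 mm tall, 15 g. Origin at half height; z from plug to flange
- stopper_4: rubber infusion-bottle stopper no. 4 of 4, brick red, all alike: flange 30 mm diameter x 6 mm, plug 22 mm diameter x 12 mm, 18 mm tall, 15 g. Origin at half height; z from plug to flange
- slide_box: flat clear slide box, 86x120x29 mm; a loose bystander. Origin: centre of its underside
- vial_a: small glass vial with grey cap and green band, 43 mm diameter, 98 mm tall; a loose bystander. Origin: centre of its underside
- vial_b: small glass vial with grey cap and blue band, 43 mm diameter, 92 mm tall; a loose bystander. Origin: centre of its underside
- jar: round jar with blue lid, 72 mm diameter, 60 mm tall; a loose bystander. Origin: centre of its underside
- carton: flat white and blue carton, 54x89x22 mm; a loose bystander. Origin: centre of its underside
- amber: small amber bottle, 34 mm diameter, 68 mm tall; a loose bystander. Origin: centre of its underside
Things that resemble listed ones, but are neither listed nor needed, are in the scene too. What is shaped like the beaker but green is not meant.

How it is judged:
By the outcome, as a careful person would: the job done as asked, in the order asked, and still so for the second after the job is handed in, with the robot touching nothing.
It also fails if it takes over 72 s, if anything falls off the work surface, if the arm or the gripper's body presses on something with over 40 N, if the wrist force passes 120 N, or if a joint passes its speed limit or range.

## Working session

There is one attempt and no reset: what is moved stays moved. The work goes in short steps, Python scripts to look and compute and a tool call to move; the robot and the scene stay as the last step left them, time stands still between calls to the robot, and variables do not carry over. Pictures are saved under pics/ and viewed, at most 14 in all, crops included, and the job is handed in when it is done.

Besides the shell and the picture viewer there is one more tool, called after ">>>" as name(argument=value, ...), one argument or row to a line, values as JSON. jog_arm: Moves the arm, as the interface text tells. Its arguments: {"type":"object","properties":{"moves":{"type":"array"},"hand":{"type":"number"},"newtons":{"type":"number"}},"required":["moves"]}

```bash
ls; mkdir -p pics
cat > h.py <<'E'
import numpy as np, cv2
from cell import arm
from scipy.spatial.transform import Rotation as R
def grab(n):
    d=arm.get_image(n); np.savez('%s.npz'%n,**d); return d
def load(n): return dict(np.load('%s.npz'%n))
def pix(d,u,v,z=None):
    z=d['z_map'][int(v),int(u)] if z is None else z
    c=np.array([(u-d['cx'])/d['fx']*z,(v-d['cy'])/d['fy']*z,z])
    return R.from_rotvec(d['rvec']).as_matrix().T@(c-d['tvec'])
def plane(d,u,v,h):
    Rm=R.from_rotvec(d['rvec']).as_matrix().T; o=-Rm@d['tvec']
    r=Rm@np.array([(u-d['cx'])/d['fx'],(v-d['cy'])/d['fy'],1]); return o+r*(h-o[2])/r[2]
def cloud(d):
    z=d['z_map'];v,u=np.indices(z.shape)
    c=np.stack([(u-d['cx'])/d['fx']*z,(v-d['cy'])/d['fy']*z,z],-1)
    return (c-d['tvec'])@R.from_rotvec(d['rvec']).as_matrix()
E
python3 - <<'E'
from h import *
for n in('scene','top'):
    d=grab(n); cv2.imwrite(f'pics/{n}0.png',d['color'][...,::-1])
    print(n,R.from_rotvec(d['rvec']).as_matrix().round(2).tolist(),d['tvec'],d['fx'])
o=arm.observe();print(o,R.from_rotvec(o['ee_rot']).as_matrix().round(3))
E
```

```text
pics
scene [[0.85, -0.52, -0.01], [-0.37, -0.6, -0.71], [0.36, 0.61, -0.71]] [-0.46950421  0.25403469  1.06769652] 437.47278171990496
top [[-0.0, -1.0, -0.0], [-0.99, 0.0, -0.11], [0.11, 0.0, -0.99]] [-0.03776102  0.55217651  1.56823497] 460.191575987629
{'clock': 0.1, 'joints': array([-1.24062953,  0.43515307,  0.02495595,  1.57401311, -0.01157897,
        1.13402863, -0.07510206]), 'dq': array([ 0.00044765, -0.00188515, -0.000843  , -0.00381669, -0.00078252,
        0.00090381, -0.00178571]), 'joint_efforts': array([ 3.00092630e-03, -6.69127107e+01,  9.87837687e-01, -3.15141821e+01,
       -6.05225866e-02,  3.74737568e-02,  7.34807509e-05]), 'position': array([0.2619676 , 0.56694319, 0.2370207 ]), 'ee_rot': array([-6.74530714e-01, -3.06814807e+00,  2.27362824e-03]), 'force': array([-0.11482108,  0.20384178,  0.32770883]), 'ft_torque': array([-0.01492841, -0.00086122, -0.05522168]), 'gripper_force': 0.0, 'width': 1.000071140310385} [[-0.908  0.419 -0.   ]
 [ 0.419  0.908 -0.001]
 [-0.    -0.001 -1.   ]]
```

View pics/scene0.png

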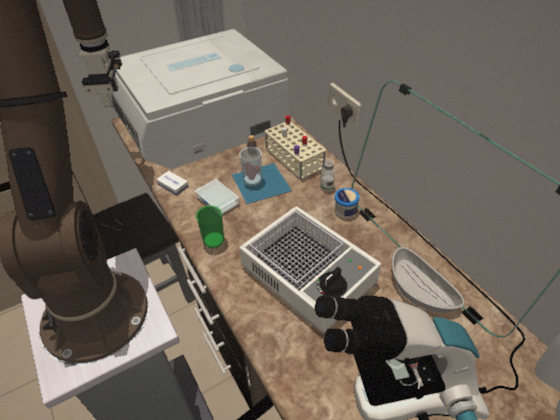

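View pics/top0.png

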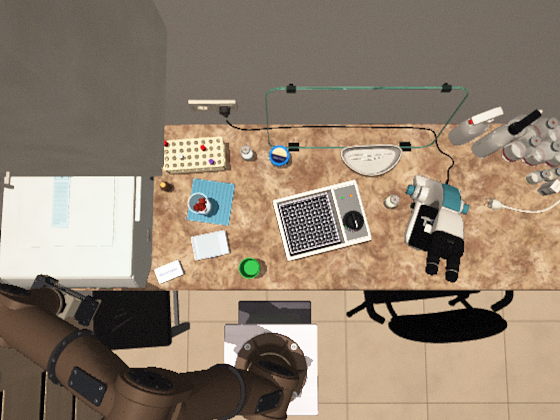

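The scene picture shows the clear beaker with its red contents on the blue mat at (252,165) and a green lookalike at (211,228). In the top picture the clear beaker is at (200,204) and the green one at (250,268). The clear one on the mat, holding the stoppers, is the one meant. The basket is at about (308,222) and the dial at (353,221). I'll confirm this in an enlarged crop and measure.

Run:
```python
from h import *
d=load('top'); P=cloud(d)
c=d['color'][135:285,150:400][...,::-1]
cv2.imwrite('pics/crop1.png',cv2.resize(c,None,fx=3.2,fy=3.2,interpolation=cv2.INTER_CUBIC))
for u,v in [(200,204),(352,221),(375,170),(300,192),(308,222),(255,220)]: print(u,v,P[v,u].round(3))
# drier: white top z 80..95
m=(abs(P[...,2]-.087)<.008); m[:,:268]=0;m[:,380:]=0;m[:170]=0;m[265:]=0
pts=P[m][:,:2].astype(np.float32); r=cv2.minAreaRect(pts); print('drier',r,cv2.boxPoints(r).round(3).tolist(), P[m][:,2].mean())
m=(P[...,2]>.115)&(P[...,2]<.14);m[:,:330]=0;m[:,375:]=0;m[:200]=0;m[245:]=0
print('bar',cv2.minAreaRect(P[m][:,:2].astype(np.float32)),P[m].mean(0),m.sum())
m=(P[...,2]>.098)&(P[...,2]<.115);m[:,:180]=0;m[:,225:]=0;m[:180]=0;m[225:]=0
print('beaker rim',cv2.minEnclosingCircle(P[m][:,:2].astype(np.float32)),np.percentile(P[m],[5,95],axis=0),m.sum())
```

```text
200 204 [0.56  0.237 0.061]
352 221 [ 0.496 -0.273  0.117]
375 170 [ 0.689 -0.378 -0.007]
300 192 [ 0.609 -0.108 -0.001]
308 222 [ 0.5   -0.133  0.035]
255 220 [0.51  0.052 0.003]
drier ((0.5029317736625671, -0.1749599277973175), (0.20930331945419312, 0.29025956988334656), 14.059804916381836) [[0.3659999966621399, -0.05999999865889549], [0.43700000643730164, -0.3409999907016754], [0.6399999856948853, -0.28999999165534973], [0.5690000057220459, -0.008999999612569809]] 0.08624906542445543
bar ((0.49791932106018066, -0.2777406871318817), (0.048195090144872665, 0.013609526678919792), 17.023622512817383) [ 0.49727117 -0.27790054  0.12884767] 69
beaker rim ((0.5588014125823975, 0.23723702132701874), 0.035035498440265656) [[0.52760162 0.20523399 0.10009294]
 [0.58825659 0.26780117 0.11176517]] 104
```

View pics/crop1.png

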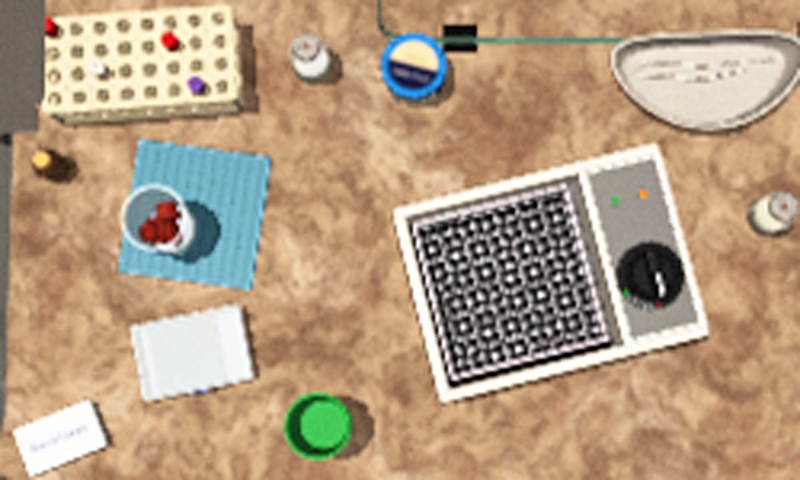

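The crop confirms it: the translucent beaker with the red stoppers is on the blue mat at crop (157,220), and the green one at (318,425) is empty. The dial's white mark points to the front, at the red tick. I'll move above the beaker.

>>> jog_arm(
  moves=[
    [-0.127,-0.228,-0.05,0],
    [-0.127,-0.228,-0.05,0],
    [-0.127,-0.228,-0.05,0],
    [-0.127,-0.228,-0.05,0],
    [-0.127,-0.228,-0.05,0],
    [-0.408,-0.175,-0.013,0.893],
    [-0.408,-0.175,-0.013,0.893],
    [-0.408,-0.175,-0.013,0.893],
    [-0.408,-0.175,-0.013,0.893],
    [-0.408,-0.175,-0.013,0.893],
    [-0.408,-0.175,-0.013,0.893],
    [-0.408,-0.175,-0.013,0.893],
    [-0.408,-0.175,-0.013,0.893],
    [-0.408,-0.175,-0.013,0.893],
    [-0.408,-0.175,-0.013,0.893],
    [-0.408,-0.175,-0.013,0.893],
    [-0.408,-0.175,-0.013,0.893],
  ],
  hand=0.0918,
)

```text
clock: 2.22
position: [0.5591, 0.2373, 0.2508]
ee_rot: [1.933, 2.476, 0.0]
force: [0.4, 0.7, -0.2]
width: 0.999
gripper_force: 0.0
```

>>> jog_arm(
  moves=[
    [0,0,0.06,0],
    [0,0,0.12,0],
    [0,0,0.16,0],
    [0,0,0.179,0],
    [0,0,0.179,0],
    [0,0,0.179,0],
  ],
)

```text
clock: 2.98
position: [0.5604, 0.2378, 0.0734]
ee_rot: [1.933, 2.475, 0.004]
force: [-0.3, 0.0, 0.8]
width: 1.001
gripper_force: 0.0
```

>>> jog_arm(
  moves=[
    [0,0,0,0],
    [0,0,0,0],
    [0,0,0,0],
    [0,0,0,0],
    [0,0,0,0],
    [0,0,0,0],
  ],
  hand=0.05,
  newtons=12,
)

```text
clock: 3.72
position: [0.5597, 0.2376, 0.0723]
ee_rot: [1.933, 2.476, 0.002]
force: [0.1, 0.3, 5.6]
width: 0.752
gripper_force: 11.8
```

Run:
```python
from h import *
d=grab('scene')
c=d['color'][120:220,185:325][...,::-1]
cv2.imwrite('pics/c2.png',cv2.resize(c,None,fx=5.5,fy=5.5,interpolation=cv2.INTER_CUBIC))
```

```text
(no output)
```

View pics/c2.png

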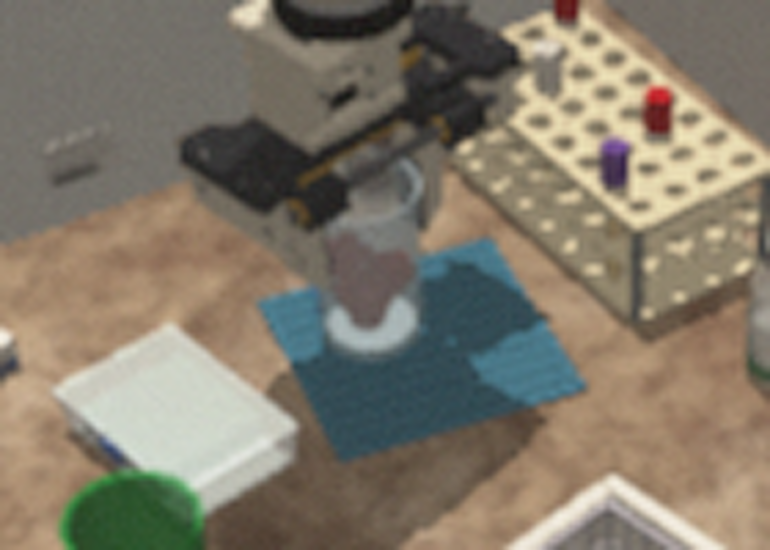

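The fingers straddle the clear beaker at crop (370,240), and the mat and slide box haven't moved. The 69 mm opening suggests the pads are on the lip, so I'll regrip lower.

>>> jog_arm(
  moves=[
    [0,0,0,0],
    [0,0,0,0],
    [0,0,0.009,0],
    [0,0,0.009,0],
    [0,0,0.009,0],
  ],
  hand=0.0918,
)

```text
clock: 4.4
position: [0.559, 0.2373, 0.0625]
ee_rot: [-1.933, -2.476, 0.001]
force: [-0.4, 0.7, -0.0]
width: 0.998
gripper_force: 0.0
```

>>> jog_arm(
  moves=[
    [0,0,0,0],
    [0,0,0,0],
    [0,0,0,0],
    [0,0,0,0],
    [0,0,0,0],
    [0,0,0,0],
  ],
  hand=0.05,
  newtons=10,
)

```text
clock: 5.15
position: [0.5593, 0.2374, 0.0629]
ee_rot: [1.933, 2.476, 0.001]
force: [-0.3, -0.2, 1.9]
width: 0.748
gripper_force: 10.0
```

>>> jog_arm(
  moves=[
    [0,0,0,0],
    [0,0,0,0],
    [0,0,-0.044,0],
    [0,0,-0.044,0],
    [0,0,-0.044,0],
    [0,0,-0.044,0],
  ],
  hand=0.0918,
)

```text
clock: 5.9
position: [0.5584, 0.2372, 0.1058]
ee_rot: [-1.933, -2.476, 0.002]
force: [-0.3, -1.4, 0.1]
width: 0.999
gripper_force: 0.0
```

>>> jog_arm(
  moves=[
    [0,0,0,0],
    [0,0,0,0],
    [0,0,0,0],
    [0,0,0,0],
    [0,0,0,0],
    [0,0,0,0],
  ],
  hand=0.05,
  newtons=20,
)

```text
clock: 6.65
position: [0.559, 0.2373, 0.1067]
ee_rot: [-1.933, -2.476, 0.0]
force: [-0.1, 0.0, -2.5]
width: 0.747
gripper_force: 20.0
```

>>> jog_arm(
  moves=[
    [0,0,-0.01,0],
    [0,0,-0.02,0],
    [0,0,-0.02,0],
    [0,0,-0.02,0],
  ],
)

```text
clock: 7.15
position: [0.5591, 0.2374, 0.1269]
ee_rot: [1.933, 2.476, 0.0]
force: [0.4, -0.3, -1.5]
width: 0.75
gripper_force: 20.0
```

>>> jog_arm(
  moves=[
    [0,0,-0.015,0],
    [0,0,-0.027,0],
    [-0.01,-0.008,-0.027,0],
    [-0.03,-0.024,-0.027,0],
    [-0.055,-0.045,-0.027,0],
    [-0.08,-0.066,-0.027,0],
    [-0.105,-0.087,-0.027,0],
    [-0.13,-0.107,-0.027,0],
    [-0.155,-0.127,-0.027,0],
    [-0.172,-0.142,-0.027,0],
    [-0.182,-0.15,-0.027,0],
    [-0.188,-0.154,-0.027,0],
    [-0.188,-0.154,-0.027,0],
    [-0.188,-0.154,-0.027,0],
  ],
)

```text
clock: 8.9
position: [0.4557, 0.0184, 0.1537]
ee_rot: [1.932, 2.477, 0.0]
force: [-0.5, -0.2, -2.0]
width: 0.75
gripper_force: 20.0
```

Run:
```python
from h import *
d=grab('scene')
a=d['color'][140:280,180:340][...,::-1]
t=grab('top'); b=t['color'][180:265,215:345][...,::-1]
cv2.imwrite('pics/c3.png',np.vstack([cv2.resize(a,(500,437)),cv2.resize(b,(500,160))])[:600])
```

```text
(no output)
```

View pics/c3.png

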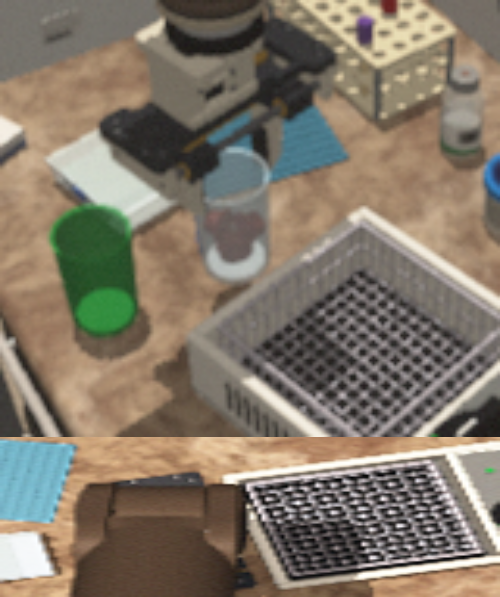

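The beaker hangs straight from its lip at (235,215), with the stoppers in its lower half, just outside the drier's left wall at (195,350). I'll push it against the wall edge to tilt it in the jaws.

>>> jog_arm(
  moves=[
    [-0.012,0,0,0],
    [-0.024,0,0,0],
    [-0.034,0,0,0],
    [-0.044,0,0,0],
    [-0.052,0,0,0],
    [-0.06,0,0,0],
    [-0.068,0,0,0],
    [-0.075,0,0,0],
    [-0.075,0,0,0],
  ],
  newtons=12,
)

```text
clock: 10.12
position: [0.4737, -0.0557, 0.1538]
ee_rot: [1.934, 2.475, 0.0]
force: [-0.1, 0.9, -0.1]
width: 0.746
gripper_force: 12.0
```

Run:
```python
from h import *
d=grab('scene')
a=d['color'][140:280,180:340][...,::-1]
cv2.imwrite('pics/c4.png',cv2.resize(a,(480,420)))
```

```text
(no output)
```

View pics/c4.png

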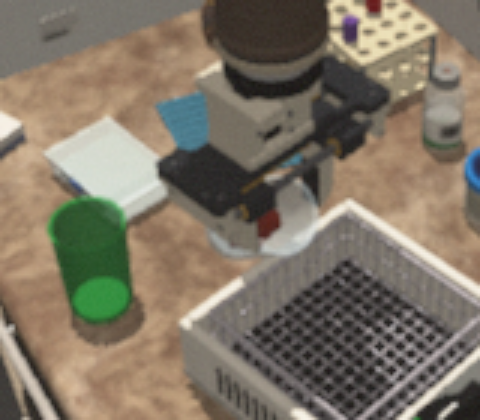

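The beaker is pivoting in the jaws as planned, mouth leaning toward the basket at (265,215). I'll continue past level.

>>> jog_arm(
  moves=[
    [-0.015,0,0,0],
    [-0.028,0,0,0],
    [-0.041,0,0.001,0],
    [-0.051,0,0.008,0],
    [-0.061,0,0.017,0],
    [-0.069,0,0.025,0],
    [-0.075,0,0.032,0],
    [-0.079,0,0.04,0],
    [-0.082,0,0.048,0],
    [-0.084,0,0.055,0],
    [-0.085,0,0.062,0],
    [-0.086,0,0.069,0],
    [-0.086,0,0.069,0],
    [-0.086,0,0.069,0],
  ],
)

```text
clock: 11.92
position: [0.4943, -0.1386, 0.0848]
ee_rot: [-1.933, -2.476, 0.0]
force: [-0.6, -0.2, -0.1]
width: 0.74
gripper_force: 12.0
```

Run:
```python
from h import *
d=grab('scene')
a=d['color'][150:290,200:360][...,::-1]
cv2.imwrite('pics/c5.png',cv2.resize(a,(640,560)))
```

```text
(no output)
```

View pics/c5.png

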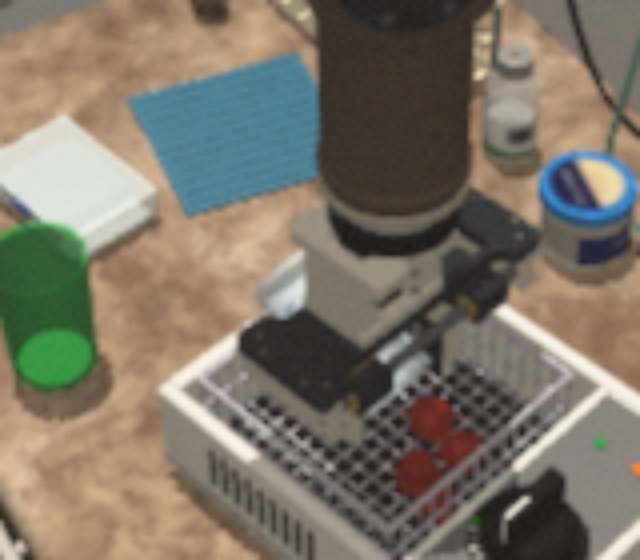

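Three stoppers lie in the basket at (430,418), (462,450) and (418,472), with a fourth partly hidden at (438,505). I'll tip slightly more to be sure, then retrace the path.

>>> jog_arm(
  moves=[
    [0,0,0.006,0],
    [0,0,0.006,0],
    [0.001,0,-0.006,0],
    [0.002,0,-0.014,0],
    [0.004,0,-0.021,0],
    [0.007,0,-0.029,0],
    [0.011,0,-0.037,0],
    [0.017,0,-0.044,0],
    [0.025,0,-0.052,0],
    [0.035,0,-0.061,0],
    [0.045,0,-0.068,0],
    [0.06,0,-0.069,0],
    [0.075,0,-0.069,0],
    [0.09,0,-0.069,0],
    [0.105,0,-0.069,0],
    [0.12,0,-0.069,0],
    [0.135,0,-0.069,0],
    [0.15,0,-0.069,0],
    [0.15,0,-0.069,0],
  ],
  newtons=7,
)

```text
clock: 14.35
position: [0.4577, 0.0083, 0.1537]
ee_rot: [-1.931, -2.478, -0.0]
force: [0.3, -0.5, -0.8]
width: 0.744
gripper_force: 7.0
```

Run:
```python
from h import *
d=grab('scene')
a=d['color'][140:280,180:340][...,::-1]
t=grab('top'); b=t['color'][180:265,215:345][...,::-1]
cv2.imwrite('pics/c6.png',np.hstack([cv2.resize(a,(400,350)),cv2.resize(b,(400,350))]))
```

```text
(no output)
```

View pics/c6.png

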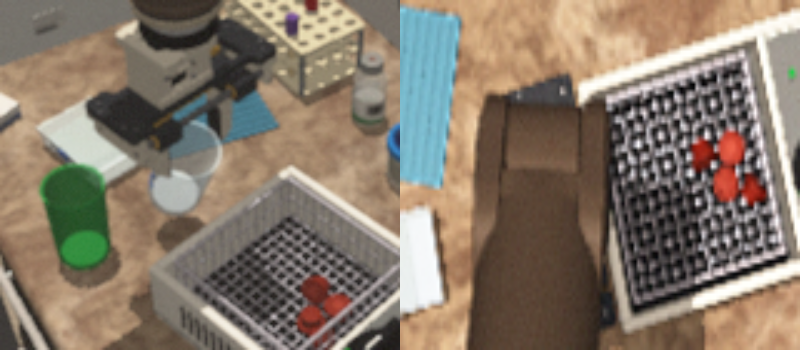

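The right half shows all four stoppers in the basket at (705,152), (731,148), (726,185) and (752,190). The empty beaker is still tilted in the jaws at (185,165). I'll right it by pushing its base against the basket's inner left wall.

>>> jog_arm(
  moves=[
    [0,0,-0.03,0],
    [0,0,-0.06,0],
    [-0.03,0,-0.06,0],
    [-0.06,0,-0.06,0],
    [-0.09,0,-0.06,0],
    [-0.12,0,-0.06,0],
    [-0.15,0,-0.06,0],
    [-0.171,0,-0.06,0],
    [-0.171,0,-0.04,0],
    [-0.171,0,-0.02,0],
    [-0.171,0,0,0],
    [-0.171,0,0.016,0],
    [-0.171,0,0.016,0],
  ],
  newtons=8,
)

```text
clock: 16.08
position: [0.4989, -0.1594, 0.137]
ee_rot: [-1.934, -2.475, 0.002]
force: [-0.0, 0.4, -1.1]
width: 0.746
gripper_force: 8.0
```

>>> jog_arm(
  moves=[
    [0.01,0,0,0],
    [0.02,0,0,0],
    [0.03,0,-0.001,0],
    [0.038,0,-0.003,0],
    [0.046,0,-0.006,0],
    [0.053,0,-0.009,0],
    [0.06,0,-0.013,0],
    [0.067,0,-0.017,0],
    [0.073,0,-0.019,0],
    [0.077,0,-0.02,0],
    [0.077,0,-0.02,0],
  ],
)

```text
clock: 17.45
position: [0.4807, -0.0839, 0.1577]
ee_rot: [-1.933, -2.477, -0.0]
force: [-0.5, -0.7, -1.2]
width: 0.746
gripper_force: 8.0
```

Run:
```python
from h import *
d=grab('scene')
a=d['color'][150:290,200:360][...,::-1]
cv2.imwrite('pics/c7.png',cv2.resize(a,(640,560)))
```

```text
(no output)
```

View pics/c7.png

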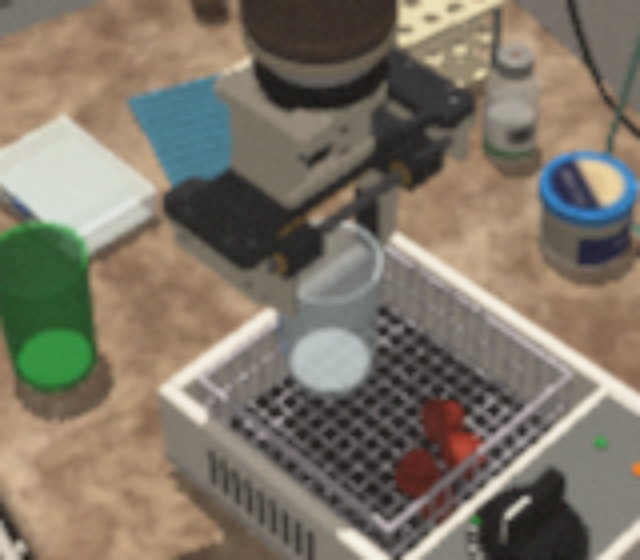

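The beaker is almost upright: mouth at (340,265), base at (330,360). I'll nudge it a little more, lift it out and carry it to the mat.

>>> jog_arm(
  moves=[
    [0.003,0,0,0],
    [0.005,0,0,0],
    [0.005,0,0,0],
    [0.002,0,-0.02,0],
    [0.002,0,-0.045,0],
    [0.002,0,-0.07,0],
    [0.015,0.008,-0.07,0],
    [0.04,0.022,-0.07,0],
    [0.065,0.037,-0.07,0],
    [0.09,0.052,-0.07,0],
    [0.115,0.067,-0.07,0],
    [0.14,0.082,-0.07,0],
    [0.165,0.097,-0.07,0],
    [0.19,0.112,-0.07,0],
    [0.215,0.127,-0.07,0],
    [0.24,0.142,-0.07,0],
    [0.255,0.151,-0.06,0],
    [0.264,0.154,-0.04,0],
    [0.264,0.154,-0.02,0],
    [0.264,0.154,-0.02,0],
  ],
)

```text
clock: 20.0
position: [0.5645, 0.2088, 0.1752]
ee_rot: [-1.932, -2.475, 0.007]
force: [-0.7, 0.0, 0.4]
width: 0.739
gripper_force: 8.0
```

>>> jog_arm(
  moves=[
    [0,0,0.02,0],
    [0,0,0.035,0],
    [0,0,0.048,0],
    [0,0,0.056,0],
    [0,0,0.061,0],
    [0,0,0.061,0],
  ],
)

```text
clock: 20.75
position: [0.5661, 0.2092, 0.1166]
ee_rot: [-1.933, -2.476, 0.0]
force: [-0.4, -0.2, -0.7]
width: 0.743
gripper_force: 8.0
```

Run:
```python
from h import *
d=grab('scene')
a=d['color'][120:220,185:325][...,::-1]
cv2.imwrite('pics/c8.png',cv2.resize(a,None,fx=5,fy=5,interpolation=cv2.INTER_CUBIC))
```

```text
(no output)
```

View pics/c8.png

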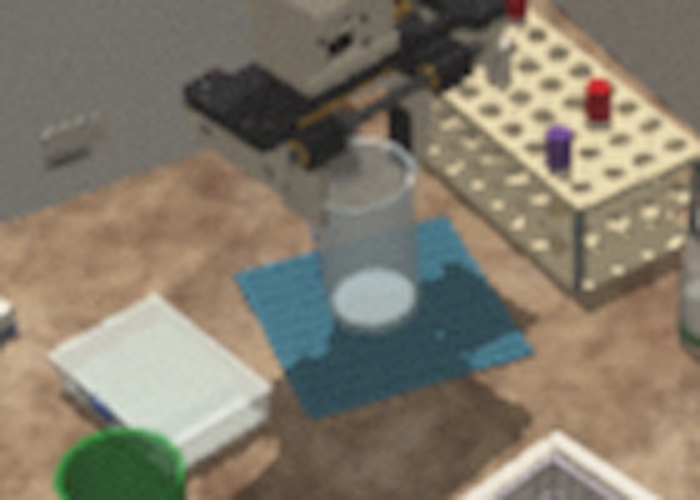

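The beaker hangs practically upright over the mat, mouth at (370,175) and base at (375,300). I'll lower it to contact.

>>> jog_arm(
  moves=[
    [0,0,0.003,0],
    [0,0,0.006,0],
    [0,0,0.008,0],
    [0,0,0.009,0],
    [0,0,0.009,0],
  ],
)

```text
clock: 21.42
position: [0.5661, 0.2092, 0.1077]
ee_rot: [-1.933, -2.476, 0.0]
force: [-0.7, -0.8, -0.4]
width: 0.744
gripper_force: 8.0
```

>>> jog_arm(
  moves=[
    [0,0,0.001,0],
    [0,0,0.002,0],
    [0,0,0.003,0],
    [0,0,0.004,0],
    [0,0,0.004,0],
  ],
  newtons=5,
)

```text
clock: 22.05
position: [0.567, 0.2094, 0.1043]
ee_rot: [1.933, 2.475, 0.002]
force: [1.3, 0.2, 3.6]
width: 0.745
gripper_force: 5.0
```

>>> jog_arm(
  moves=[
    [0,0,0,0],
    [0,0,0,0],
    [0,0,0,0],
    [0,0,0,0],
    [0,0,-0.02,0],
    [0,0,-0.05,0],
    [0,0,-0.1,0],
    [0,0,-0.15,0],
    [0,0,-0.15,0],
  ],
  hand=0.0918,
)

```text
clock: 23.18
position: [0.5683, 0.2097, 0.2579]
ee_rot: [1.932, 2.473, 0.011]
force: [0.2, 0.3, -0.6]
width: 0.996
gripper_force: 0.0
```

Run:
```python
from h import *
o=arm.observe(); print(o['position'],o['joints'].round(2))
d=grab('scene');P=cloud(d)
m=(P[...,2]>.1)&(P[...,2]<.118)&(np.hypot(P[...,0]-.566,P[...,1]-.21)<.05)
print('beaker top',cv2.minEnclosingCircle(P[m][:,:2].astype(np.float32)),P[m][:,2].max(),m.sum())
m=(P[...,2]>.118)&(P[...,2]<.14)&(np.hypot(P[...,0]-.498,P[...,1]+.278)<.035)
r=cv2.minAreaRect(P[m][:,:2].astype(np.float32));print('bar',r,P[m].mean(0),P[m][:,2].max(),m.sum())
c=d['color'];a=cv2.resize(c[120:220,215:305],(450,500));b=cv2.resize(c[220:320,275:385],(350,318));b=cv2.copyMakeBorder(b,0,182,0,0,0)
cv2.imwrite('pics/c9.png',np.hstack([a,b])[...,::-1])
```

```text
[0.56827733 0.20971969 0.2579269 ] [-0.74  0.4   0.42  1.63 -0.17  1.15 -0.03]
beaker top ((0.5689940452575684, 0.20663166046142578), 0.03743501752614975) 0.11312142557351275 135
bar ((0.49937400221824646, -0.28160595893859863), (0.049153201282024384, 0.013921593315899372), 13.359964370727539) [ 0.4975454  -0.28282087  0.12811785] 0.13459845725797806 140
```

View pics/c9.png

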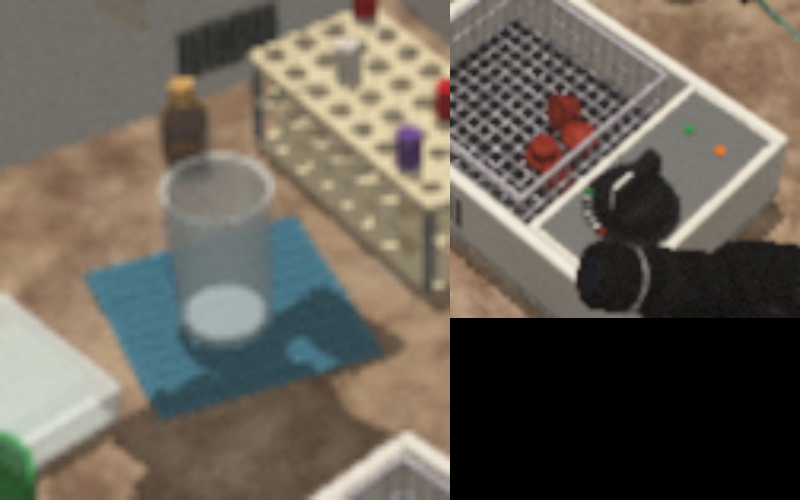

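The beaker stands upright and empty on the mat (left half), and the stoppers are in the basket (right half). The dial bar at (640,185) still points to the red tick. I'll check for obstacles near the dial and then go there.

Run:
```python
from h import *
for n in('top','scene'):
    P=cloud(load(n)).reshape(-1,3)
    for z in(.14,.2,.28):
        q=P[(P[:,2]>z)&(P[:,1]<-.3)&(P[:,0]>.25)&(P[:,0]<.75)]; r=np.hypot(q[:,0]-.4985,q[:,1]+.279); i=np.argsort(r)[:40]
        print(n,z,r[i[[0,39]]].round(3),q[i[39]].round(3))
```

```text
top 0.14 [0.172 0.179] [ 0.453 -0.452  0.173]
top 0.2 [0.194 0.197] [ 0.439 -0.467  0.32 ]
top 0.28 [0.194 0.197] [ 0.439 -0.467  0.32 ]
scene 0.14 [0.198 0.205] [ 0.457 -0.48   0.319]
scene 0.2 [0.198 0.205] [ 0.457 -0.48   0.319]
scene 0.28 [0.198 0.205] [ 0.457 -0.48   0.319]
```

>>> jog_arm(
  moves=[
    [-0.05,-0.02,0,0.1],
    [-0.1,-0.04,0,0.25],
    [-0.15,-0.06,0,0.4],
    [-0.2,-0.08,0,0.55],
    [-0.25,-0.1,0,0.7],
    [-0.3,-0.12,0,0.85],
    [-0.35,-0.14,0,1.0],
    [-0.4,-0.16,0,1.15],
    [-0.44,-0.175,0,1.3],
    [-0.457,-0.184,0.02,1.45],
    [-0.457,-0.184,0.04,1.571],
    [-0.457,-0.184,0.05,1.571],
    [-0.457,-0.184,0.05,1.571],
  ],
)

```text
clock: 24.85
position: [0.498, -0.278, 0.2026]
ee_rot: [-3.116, -0.388, 0.003]
force: [1.2, 0.6, 0.0]
width: 0.999
gripper_force: 0.0
```

>>> jog_arm(
  moves=[
    [0,0,0.04,0],
    [0,0,0.07,0],
    [0,0,0.082,0],
    [0,0,0.082,0],
    [0,0,0.082,0],
  ],
  hand=0.05,
)

```text
clock: 25.48
position: [0.4992, -0.2793, 0.123]
ee_rot: [3.117, 0.384, 0.003]
force: [0.3, 0.0, -0.8]
width: 0.552
gripper_force: 0.0
```

>>> jog_arm(
  moves=[
    [0,0,0,0],
    [0,0,0,0],
    [0,0,0,0],
    [0,0,0,0],
    [0,0,0,0],
    [0,0,0,0],
  ],
  hand=0.0,
  newtons=40,
)

```text
clock: 26.22
position: [0.4984, -0.2785, 0.1217]
ee_rot: [-3.118, -0.384, 0.0]
force: [-0.7, 2.2, 2.1]
width: 0.137
gripper_force: 40.0
```

>>> jog_arm(
  moves=[
    [0,0,0.003,0],
    [0,0,0.006,0],
    [0,0,0.009,0],
    [0,0,0.009,0],
    [0,0,0.009,0],
  ],
)

```text
clock: 26.85
position: [0.4984, -0.2785, 0.1136]
ee_rot: [-3.117, -0.383, -0.001]
force: [-4.9, 6.5, 17.6]
width: 0.136
gripper_force: 40.0
```

>>> jog_arm(
  moves=[
    [0,0,0,0.1],
    [0,0,0,0.22],
    [0,0,0,0.34],
    [0,0,0,0.46],
    [0,0,0,0.58],
    [0,0,0,0.7],
    [0,0,0,0.82],
    [0,0,0,0.94],
    [0,0,0,1.06],
    [0,0,0,1.16],
    [0,0,0,1.22],
    [0,0,0,1.26],
    [0,0,0,1.26],
    [0,0,0,1.26],
  ],
)

```text
clock: 28.6
position: [0.4992, -0.2767, 0.1135]
ee_rot: [-2.744, 1.521, 0.002]
force: [-3.7, 12.6, 21.0]
width: 0.138
gripper_force: 40.6
```

Run:
```python
from h import *
o=arm.observe(); print(o['ft_torque'],o['force'],o['joints'].round(2),R.from_rotvec(o['ee_rot']).as_matrix().round(3))
```

```text
[2.97440253 0.99310848 0.69174414] [-3.73714269 12.64336824 21.02787197] [-0.29  0.74  1.12  1.9  -0.79  1.03 -1.4 ] [[ 0.53  -0.848  0.001]
 [-0.848 -0.53   0.004]
 [-0.003 -0.003 -1.   ]]
```

>>> jog_arm(
  moves=[
    [0,0,0,1.2],
    [0,0,0,1.2],
    [0,0,0,1.2],
    [0,0,0,1.2],
  ],
  newtons=5,
)

```text
clock: 29.1
position: [0.4997, -0.2774, 0.1126]
ee_rot: [-1.991, 2.428, 0.001]
force: [1.0, 6.6, 6.9]
width: 0.351
gripper_force: 35.9
```

I gave that spin as an absolute value, so the tool turned too far and the bar pushed the fingers apart against the stop. I'll open now without turning.

>>> jog_arm(
  moves=[
    [0,0,0,0],
    [0,0,0,0],
    [0,0,0,0],
    [0,0,0,0],
    [0,0,-0.02,0],
    [0,0,-0.05,0],
    [0,0,-0.1,0],
    [0,0,-0.14,0],
    [0.03,0,-0.2,0],
    [0.03,0,-0.2,0],
  ],
  hand=0.0918,
)

```text
clock: 30.35
position: [0.4921, -0.312, 0.3169]
ee_rot: [-1.99, 2.429, -0.011]
force: [-0.2, -0.4, 0.1]
width: 1.004
gripper_force: 0.0
```

Run:
```python
from h import *
o=arm.observe(); print(o['joints'].round(2),o['position'])
d=grab('scene');P=cloud(d)
m=(P[...,2]>.122)&(P[...,2]<.14)&(np.hypot(P[...,0]-.498,P[...,1]+.278)<.035)
p=P[m]; print('bar',cv2.minAreaRect(p[:,:2].astype(np.float32)),np.median(p,0),m.sum())
u=np.linalg.svd(p[:,:2]-p[:,:2].mean(0),full_matrices=False)[2][0];print('angle',np.degrees(np.arctan2(u[1],u[0])))
c=d['color'];cv2.imwrite('pics/c10.png',np.hstack([cv2.resize(c,(480,360)),cv2.resize(c[235:305,310:372],(319,360))])[...,::-1])
```

```text
[-0.33  0.54  1.29  1.62 -0.53  1.37 -2.31] [ 0.49214965 -0.3120394   0.31690125]
bar ((0.4987028241157532, -0.28107136487960815), (0.014019741676747799, 0.04791540652513504), 35.5749626159668) [ 0.4974718  -0.28230349  0.12970913] 133
angle -53.972571408207074
```

View pics/c10.png

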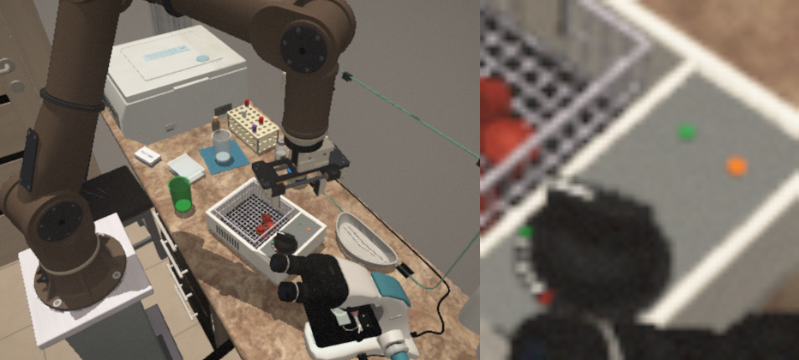

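The bar now sits at −54°, turned 68.5° (1.2 rad) clockwise, and its top is back at 0.130 m, so the dial has sprung up. The beaker is still on the mat, the stoppers are in the basket and the gripper is clear, so I'll hand in.

```bash
python3 -c "
from h import *
print(arm.sign_off())"
```

```text
the job is handed in; nothing more can be done
None
```

The job is handed in at about 30 s on the clock: all four stoppers are in the basket, the empty beaker stands upright on its mat, and the timer dial is at its end stop and sprung back up; I once over-turned the gripper about 43° against that stop before letting go, and the last picture showed the dial where it should be.

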